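# Set the guards of the twin-bay curing box

### The arm

A 6-joint arm with a two-finger parallel gripper is mounted at the origin on the work surface. World frame = base frame: x ahead of the robot, y to its left, z up, the work surface at z = 0. Lengths are in m, angles in rad, forces in N, time in s.
With the tool pointing down it reaches from about 0.275 to 0.775 m from the base axis. Payload 14.6 kg.
Tool frame: the origin (TCP) lies on the centre line of the jaws, within the pads' length; the fingertips stand 8 mm ahead of it and the grasp point (between the pads) lies 11 mm behind it; z points along the fingers, y is the line along which they close (so a half turn about z gives the same grasp; the last joint's range is limited). The gripper opens to 85 mm and grips with 20 to 120 N. Pads are 22 mm wide; open, the fingers measure 114 mm over their backs; the gripper's body (76 mm by 85 mm) begins 54 mm behind the grasp point. The pads swing forward as they close: fully open they stand 13 mm farther back than shut.
Start: joints at [0.999, 0.263, -0.048, 1.259, 0, 1.415], TCP at [0.213, 0.48, 0.239] pointing down, gripper open.
Joint ranges: [-2.65, 2.65], [-0.89, 1.7], [-1.18, 1.37], [-2.13, 2.11], [-1.35, 1.29], [-3.14, 3.14]. Speed limits (rad/s): [1.89, 1.89, 2.57, 2.79, 3.14, 3.14].

### API

Orientations are given as a unit quaternion [w, x, y, z].
In Python, from workcell import ctrl, solve_ik, optics, ticket gives the robot as it stands. Calls block until the motion is done:
- ctrl.move_ptp(position, orientation): joint-space move of the TCP to a pose.
- ctrl.servo_line(position, velocity=0.15, rotation=None, threshold=None): straight line of the TCP; rotation=None keeps the orientation; velocity is the mean speed in m/s. With threshold (N) it stops when the force on the tool has changed by that much, and returns True; else False.
- ctrl.move_joints(angles): joint-space move.
- ctrl.set_gripper(opening, grip_force=None): opening from 0.0 (shut) to 1.0 (fully open); grip_force is the grip in N (None keeps the last); returns when the fingers have stopped.
- ctrl.pause(seconds).
- solve_ik(position, orientation): joint angles nearest the present ones, or None.
- optics.snapshot(name): name is "scene" or "top" or "wrist"; returns a dict with "frame" (384x512x3 uint8, red, green, blue), "intrinsics" (3x3 intrinsics, pixels), "extrinsics" (4x4, takes a point from world to camera coordinates); the wrist camera has in their place "T_tool_cam" (4x4, takes a point from camera to tool coordinates, whose origin is the TCP and whose axes are the flange's). Camera axes: x right, y down, z forward; pixel columns grow to the right and rows downward; lengths in m; the calibration is good to about 2 mm. A picture is of the moment at which its call begins: read the wrist's pose just before it. There is no depth.
A pose or a line that the arm cannot do raises ctrl.PlanningError and nothing moves.
- ticket.sign_off(): hands the job in; it is judged then, once.
Readings, each from a call of its own:
- ctrl.read_clock(): time.
- ctrl.read_qpos(): joint angles.
- ctrl.read_dq(): joint speeds.
- ctrl.read_joint_efforts(): joint torques, N m.
- ctrl.read_ee_pos(): TCP position.
- ctrl.read_tcp_rot(): TCP orientation.
- ctrl.read_contact_force(): force on the tool from outside, world axes, zero at the start.
- ctrl.read_moment(): the same for the moment, N m.
- ctrl.read_grip_width(): opening from 0.0 (shut) to 1.0 (fully open).
- ctrl.read_grip_force(): force on a finger pad.
Only numpy, scipy, OpenCV 4.12 (cv2) and the standard library are available. Lean on these libraries where they do the work, as an engineer would, in place of code of your own. Each camera call takes 0.05 s, during which the arm holds its last target. There are 200 camera calls.

### The job

The grey curing box on the print shop's bench has two bays, each with a clear sliding guard on top, and both guards were left half drawn. Slide the guard of the bay that holds the magenta block fully shut, so that it can be cured, and slide the guard of the other bay, with the blue block, fully open, so that the block can be taken out later. Leave the magenta block where it lies.

Things in the scene. Friction and masses are not known exactly. Their poses are not given: they have to be found in the camera images.
- curing_box: Fixed grey box, 300 (x) x 340 (y) x 100 mm high; origin: centre of its underside, on the bench. Its x axis points from its front (two green buttons, facing the robot) to its rear, y to its left, z up. Two open-topped bays, 130 x 130 mm, floor at z = 30 mm, centred at x = -70, y = +80 (left) and -80 mm (right); a flat closed deck behind them. 10 mm high tracks for the guards run along x.
- guard_left (a joint): Clear guard of the left (box's +y) bay: 140 x 140 mm, orange rim, top face at box z = 106 mm. Joint in m: 0 = fully shut over the bay, 0.130 = fully open over the deck (fixed stops); grows along box +x. Black grip bar upright at its middle, 14 (x) x 60 (y) mm, z = 106 to 151 mm; bar centre in the box frame: x = -0.070 m + joint, y = +80 mm. Slides with about 2.5 N, stays where left.
- guard_right (a joint): Clear guard of the right (box's -y) bay: 140 x 140 mm, orange rim, top face at box z = 106 mm. Joint in m: 0 = fully shut over the bay, 0.130 = fully open over the deck (fixed stops); grows along box +x. Black grip bar upright at its middle, 14 (x) x 60 (y) mm, z = 106 to 151 mm; bar centre in the box frame: x = -0.070 m + joint, y = -80 mm. Slides with about 2.5 N, stays where left.
- magenta_block: Block of bound paper with a magenta top and 16 pale pink dots, 90 x 90 x 40 mm, loose on the floor of one of the two bays, at least 25 mm below the guard; origin at the centre of its underside, z axis up. The other bay holds a blue block of the same size.

How it is judged:
By the outcome, as a careful person would: the job done as asked, in the order asked, and still so for the second after the job is handed in, with the robot touching nothing.
It also fails if it takes over 43 s, if anything falls off the work surface, if the arm or the gripper's body presses on something with over 40 N, if the wrist force passes 120 N, or if a joint passes its speed limit or range.

## Working session

There is one attempt and no reset: what is moved stays moved. The work goes in short steps, each a Python script; the robot and the scene stay as the last script left them, time stands still between calls to the robot, and variables do not carry over. Pictures are saved under pics/ and viewed, at most 10 in all, crops included, and the job is handed in when it is done.

```bash
mkdir -p pics; python3 - <<'E'
from workcell import ctrl, optics
import cv2, numpy as np
for n in("scene","top"):
    s=optics.snapshot(n); cv2.imwrite(f"pics/{n}0.png",s["frame"][:,:,::-1]); np.savez(f"{n}0.npz",**{k:np.array(v) for k,v in s.items()})
    print(s["intrinsics"],s["extrinsics"])
print(ctrl.read_clock(),ctrl.read_tcp_rot())
E
```

```text
[[400.80081155   0.         253.43377775]
 [  0.         400.80081155 183.15930191]
 [  0.           0.           1.        ]] [[-0.39173902  0.91999997 -0.01185728  0.16376173]
 [ 0.609395    0.24978401 -0.75249298 -0.25667302]
 [-0.68933176 -0.30200663 -0.65849352  1.1073185 ]
 [ 0.          0.          0.          1.        ]]
[[416.14672847   0.         247.76291654]
 [  0.         416.14672847 192.34136674]
 [  0.           0.           1.        ]] [[ 0.01049858 -0.99917308 -0.03928018  0.04746079]
 [-0.98557911 -0.00370503 -0.16917475  0.53698853]
 [ 0.16888933  0.04048982 -0.98480301  0.65069757]
 [ 0.          0.          0.          1.        ]]
0.1 [-1.59679119e-04  2.06893271e-01  9.78363393e-01 -4.68556141e-04]
```

View pics/scene0.png

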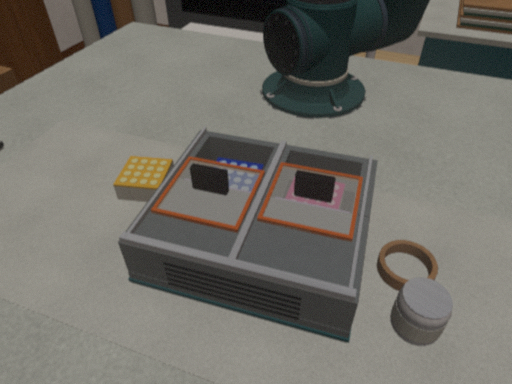

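View pics/top0.png

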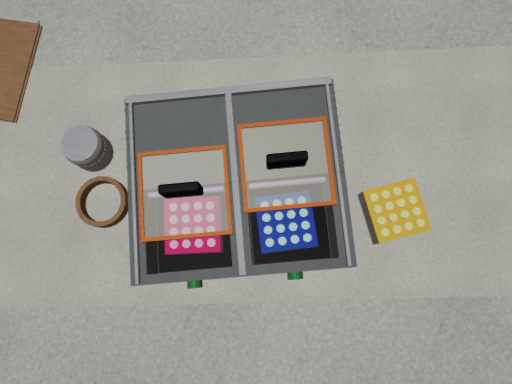

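The top view shows the box with its front (green buttons at about (195,283) and (295,274)) facing the robot. The magenta block is in the left bay (about (192,222)) and the blue one in the right bay (about (287,222)). The bars are at about (181,190) and (287,160). The left guard must be shut and the right one opened.

```bash
cat > h.py <<'E'
import numpy as np, cv2
def ray(s,px,z):
    K,E=s["intrinsics"],s["extrinsics"]; R,t=E[:3,:3],E[:3,3]
    px=np.atleast_2d(px).astype(float); d=np.c_[px,np.ones(len(px))]@np.linalg.inv(K).T@R; c=-R.T@t
    return c[:2]+d[:,:2]*((z-c[2])/d[:,2])[:,None]
def rims(s):
    """outer rectangles of the orange rims on plane z=.106: list of (centre, size, yaw), left (+y) first"""
    h=cv2.cvtColor(s["frame"],cv2.COLOR_RGB2HSV); m=cv2.inRange(h,(5,170,120),(14,255,255))
    m=cv2.morphologyEx(m,cv2.MORPH_CLOSE,np.ones((5,5)))
    out=[]
    for c in cv2.findContours(m,cv2.RETR_EXTERNAL,cv2.CHAIN_APPROX_NONE)[0]:
        if cv2.contourArea(cv2.convexHull(c))<2500: continue
        p=ray(s,c[:,0],.106).astype(np.float32)
        (cx,cy),sz,a=cv2.minAreaRect(p); a=(a+45)%90-45
        out.append((np.array([cx,cy]),np.array(sz),np.radians(a)))
    return sorted(out,key=lambda o:-o[0][1])
E
python3 - <<'E'
from h import *
for n in("top","scene"):
    s=dict(np.load(n+"0.npz"))
    r=rims(s)
    for o in r: print(n,o[0].round(4),o[1].round(4),round(float(np.degrees(o[2])),2))
    h=cv2.cvtColor(s["frame"],cv2.COLOR_RGB2HSV)
    if n=="top":
        m=cv2.inRange(h,(45,120,30),(75,255,255)); 
        for st,c in zip(*cv2.connectedComponentsWithStats(m)[2:]):
            if st[4]>15: print(st,c,ray(s,c,.05))
    # black bars: top face
    m=cv2.inRange(s["frame"],(0,0,0),(32,32,32))
    for c in cv2.findContours(m,cv2.RETR_EXTERNAL,cv2.CHAIN_APPROX_NONE)[0]:
        if cv2.contourArea(c)>150:
            x=cv2.boundingRect(c); print(n,"bar?",x, ray(s,(x[0]+x[2]/2,x[1]+x[3]/2),.151))
E
```

```text
top [0.5262 0.1475] [0.1396 0.1385] 5.48
top [ 0.572  -0.0091] [0.1395 0.1382] 5.45
[     0      0    512    384 196442] [255.50976879 191.42571853] [[0.5376683  0.03825738]]
[288 272  14   7  82] [294.7804878  275.03658537] [[ 0.40162635 -0.02580824]]
[188 281  14   7  84] [194.30952381 283.66666667] [[0.38608292 0.13600167]]
top bar? (296, 207, 34, 53) [[ 0.46108283 -0.04428751]]
top bar? (159, 182, 44, 15) [[0.52251893 0.14275348]]
top bar? (267, 151, 41, 18) [[ 0.56605416 -0.00956172]]
scene [0.5251 0.1478] [0.1398 0.1383] 5.61
scene [ 0.5714 -0.0088] [0.1395 0.1392] 5.54
scene bar? (346, 33, 39, 23) [[0.01070692 0.12143063]]
scene bar? (384, 0, 39, 32) [[-0.22452446  0.17945568]]
scene bar? (181, 0, 149, 76) [[ 0.06960457 -0.14080077]]
```

```bash
cat >> h.py <<'E'
from scipy.spatial.transform import Rotation
from workcell import ctrl, solve_ik, optics
YAW=np.radians(5.5); U=np.array([np.cos(YAW),np.sin(YAW),0])
def quat():
    """tool down, jaws closing along box x; the half turn nearer the present joints"""
    z=np.array([0,0,-1.]); c=[]
    for y in(U,-U):
        q=np.roll(Rotation.from_matrix(np.c_[np.cross(y,z),y,z]).as_quat(),1)
        j=solve_ik([.55,.05,.25],q)
        if j is not None: c.append((np.abs(np.array(j)-ctrl.read_qpos())[-1],q,j))
    return min(c,key=lambda k:k[0])[1]
def slide(xy,dist,zt=.127):
    q=quat(); p=np.r_[xy,.245]
    ctrl.move_ptp(p,q)
    print("down hit",ctrl.servo_line([*xy,zt],.12,threshold=10))
    ctrl.set_gripper(0.0,20); print("grip",ctrl.read_grip_width(),ctrl.read_grip_force())
    a=np.array(ctrl.read_ee_pos()); print(a)
    hit=ctrl.servo_line(a+U*dist,.04,threshold=12)
    b=np.array(ctrl.read_ee_pos()); print("stop hit",hit,"travel",(b-a)@U,ctrl.read_contact_force())
    ctrl.set_gripper(1.0); ctrl.servo_line([b[0],b[1],.245],.15)
    print("t",ctrl.read_clock())
E
python3 - <<'E'
from h import *
slide([.5257,.1476],-.075)
s=optics.snapshot("top"); cv2.imwrite("pics/top1.png",s["frame"][:,:,::-1])
s=optics.snapshot("scene"); cv2.imwrite("pics/scene1.png",s["frame"][:,:,::-1])
for o in rims(s): print(o)
E
```

```text
down hit False
grip 0.16084464780660873 23.045454025268555
[0.52573948 0.14760407 0.12713743]
stop hit True travel -0.053934598121887306 [ 3.47161789 -0.60901224  1.22941297]
t 6.4417
(array([0.47288749, 0.14274046]), array([0.13620666, 0.13798007]), np.float64(0.09783098129508702))
(array([ 0.57135642, -0.00877603]), array([0.14020738, 0.13940313]), np.float64(0.09251133366241056))
```

View pics/scene1.png

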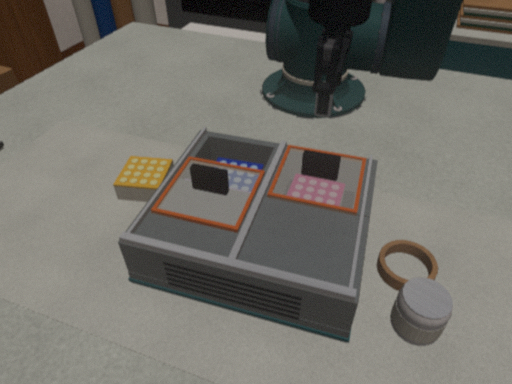

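The scene view shows the left guard drawn over the magenta block with its rim at the box front (about (320,150)). The right guard is still half drawn, with its bar at (210,178). Next I open the right guard.

```bash
python3 - <<'E'
from h import *
slide([.5717,-.0089],.07)
ctrl.move_ptp([.33,-.22,.3],quat())
for n in("top","scene"):
    s=optics.snapshot(n); cv2.imwrite(f"pics/{n}2.png",s["frame"][:,:,::-1])
    r=rims(s)
    for o in r: print(n,o[0].round(4),o[1].round(4))
    if len(r)==2: print("diff along box x",(r[1][0]-r[0][0])@U[:2])
print(ctrl.read_clock())
E
```

```text
down hit False
grip 0.16400932581491945 23.068226873874664
[ 0.57172717 -0.00892188  0.12708283]
stop hit True travel 0.04536025936953852 [-5.14168382 -1.09671748 10.6053768 ]
t 11.8167
top [0.4729 0.1424] [0.1385 0.1385]
top [ 0.6173 -0.0047] [0.1395 0.1386]
diff along box x 0.12971374615346873
scene [0.4731 0.143 ] [0.136  0.1379]
scene [ 0.617  -0.0041] [0.1396 0.1397]
diff along box x 0.12910952886171403
13.275
```

View pics/top2.png

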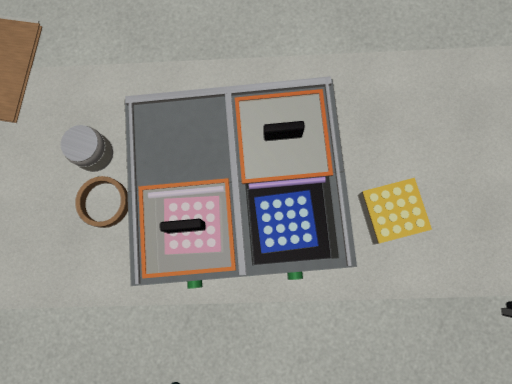

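The left guard (rim at about (187,228)) is shut over the unmoved magenta block, and the right guard (about (283,137)) is fully open over the deck. They are 129.7 mm apart along the slide, against 130 mm for both at their stops. The arm is clear.

```bash
python3 -c "
from workcell import ticket
print(ticket.sign_off())"
```

```text
the job is handed in; nothing more can be done
None
```

The job is handed in: the magenta bay's guard (left) is fully shut, the blue bay's guard (right) is fully open, and the magenta block lies where it was, with 13.3 s on the clock at the last check.

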